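Fill the sloping wedge tray, head to tail

ROBOT

A 7-joint arm with a two-finger parallel gripper is mounted at the origin on a cart in front of the work surface, level with it; the furniture and walls round the work are solid. World frame = base frame: x ahead of the robot, y to its left, z up, the work surface at z = 0. Lengths are in m, angles in rad, forces in N, time in s.
With the tool pointing down it reaches from about 0.425 to 0.925 m from the base axis. Payload 6.8 kg.
Tool frame: the origin (TCP) lies at the very end of the fingers, on their centre line; the grasp point (between the pads) lies 19 mm behind it (r.grip_depth is the distance from the TCP to the grasp point, in m); z points along the fingers, x is the direction in which the jaws open and shut, and the axes are right-handed (so a half turn about z gives the same grasp; the last joint's range is limited). The gripper opens to 85 mm and grips with 20 to 120 N. Pads are 22 mm wide; open, the fingers measure 114 mm over their backs; the gripper's body (76 mm by 85 mm) begins 54 mm behind the grasp point. The pads swing forward as they close: fully open they stand 13 mm farther back than shut.
Start: joints at [-1.437, 0.477, 0.022, 1.555, -0.011, 1.109, -0.083], TCP at [0.162, 0.655, 0.231] pointing down, gripper open.
Joint ranges: [-2.96, 2.96], [-0.34, 2.1], [-1.41, 1.46], [0.24, 2.44], [-1.37, 4.51], [0.17, 1.92], [-2.96, 2.96]. Speed limits (rad/s): [2.39, 2.39, 3.14, 3.14, 3.14, 3.14, 3.14].

INTERFACE

Orientations are given as a rotation vector (axis times angle).
In Python, from bench import r gives the robot as it stands.
- The arm moves only by the shell command python3 -m handwheel 'ROWS' [OPENING] [FORCE]. ROWS is JSON, a list of rows, each a list of 6 numbers: the shift along the tool's x, y, z in m, then the turn, a rotation vector about the tool's x, y, z in rad. A call has 1 to 5 rows; each row is the pose to reach, as a shift and turn from the pose measured when the call began, along the tool's axes at that moment; what a row does not reach only later rows make up. A row lasts 1/8 s, in which the tool goes at most 62.5 mm and 10.7 degrees, less where a joint would pass 70% of its speed; a pose out of reach is approached as far as the arm can. A call with a gripper value outside its range is refused whole. OPENING is the opening, from 0 (shut) to 1 (fully open), set as the call begins (- or left out, the last holds). The fingers move at their own pace and stop on an object; FORCE is the grip in N (left out, the last holds). Time passes only in rows, so rows that repeat a pose let the fingers close. It gives the time, the measured TCP pose, the force and the opening at its end, in the units of the state.
- r.get_obs(): the state, without advancing time (a new reading comes with each control period).
- r.grab_frame(name): name is "scene" or "top"; returns a dict with "pixels" (384x512x3 uint8, red, green, blue), "K" (3x3 intrinsics, pixels), "k1" (the pictures are not rectified: a ray, as slopes to the right and down, at radius r is drawn at 1 + k1 r^2 times it, then the intrinsics apply), "rvec" (rotation vector, rad) and "tvec" (3), from world to camera coordinates, as OpenCV has them. Camera axes: x right, y down, z forward; pixel columns grow to the right and rows downward; lengths in m; the calibration is good to about 2 mm. A picture is of the moment at which its call begins. There is no depth.
- r.hand_in(): hands the job in, once; it reports no verdict.
The state is a dict: "clock": time; "joints": joint angles; "qvel": joint speeds; "tau": joint torques, N m; "tcp_pos": TCP position; "orientation": TCP orientation; "contact_force": force on the tool from outside, world axes, zero at the start; "moment": the same for the moment, N m; "grip_width": finger opening in m.
Only numpy, scipy, OpenCV 4.12 (cv2) and the standard library are available. Lean on these libraries where they do the work, as an engineer would, in place of code of your own. Each camera call takes 0.05 s, during which the arm holds its last target. There are 200 camera calls.

TASK

Pack the two loose taper wedges from the worktop into the empty half of the sloping tray beside the two that are already there, continuing the pattern alternately head to tail, so that all four lie flat on the tray floor, grips up, and fill it. Leave the two packed wedges in the tray, and do not disturb the tape roll, the brush or the small bottle standing around.

Things in the scene. Friction and masses are not known exactly. Their poses are not given: they have to be found in the camera images.
- bed: grey open tray, 158 x 158 mm inside, walls 22 mm high and 6 thick, fixed, sloping 0.5 rad with the low edge towards the robot. Origin: centre of the inner floor, 60 mm above the worktop; +x up the slope, +y left, z square out of the floor. Holds four wedges side by side, lengths along x, centres 37 mm apart, 10 mm play in all. Right half (y<0) taken, left half empty
- packed1: packed at the right wall of the tray, thick end down the slope: wooden taper wedge 150 mm long, 35 high, 52 wide at the thick end, 22 at the thin end. Origin: middle of the underside; +x to the thin end; thick end x=-75, thin end x=+75. Straight side: plane y=-18.5; slanting side from y=+33.5 (thick end) to +3.5 (thin end); z up. 
- packed2: packed left of packed1, turned half round to it: thick end up the slope, straight side facing the empty half. Shape, axes and grip as packed1. 
- wedge1: loose wedge lying flat on the worktop, grip up, in one of two places left of the tray, thick end roughly towards the robot; 110 to 230 g. Shape, axes and grip as packed1. 
- wedge2: loose wedge lying flat on the worktop, grip up, in the other of the two places, thick end roughly away from the robot; 110 to 230 g. Shape, axes and grip as packed1. 
- packed1_grip (a point): top of the finger grip of packed1: a wooden block on the wedge, 36 mm long (along x), 18 wide (across y), rising 32 mm above the wedge's top face; this point is the centre of its top, at x=-33, y=0, z=67 in the wedge's frame. All four wedges have the same grip
- wedge1_grip (a point): the same point on wedge1's grip
- wedge2_grip (a point): the same point on wedge2's grip
- tape: roll of masking tape lying flat on the worktop, 96 mm across, 25 mm high, right front. Origin: centre of its underside. A bystander.
- brush: flat paint brush lying on the worktop in front of the tray, 214 mm long (along its y), 42 mm wide, 22 mm high. Origin: centre of its underside. A bystander.
- small_bottle: small bottle with a black cap, 42 mm across, 106 mm high, standing on the worktop behind the loose wedges. Origin: centre of its underside. A bystander.

How it is judged:
By the outcome, as a careful person would: the job done as asked, in the order asked, and still so for the second after the job is handed in, with the robot touching nothing.
It also fails if it takes over 51 s, if anything falls off the work surface, if the arm or the gripper's body presses on something with over 40 N, if the wrist force passes 120 N, or if a joint passes its speed limit or range.

## Working session

There is one attempt and no reset: what is moved stays moved. The work goes in short steps, Python scripts to look and compute and a shell command to move; the robot and the scene stay as the last step left them, time stands still between calls to the robot, and variables do not carry over. Pictures are saved under pics/ and viewed, on a budget of 10 in all, crops included, one or two more only if the job needs it, and the job is handed in when it is done.

```bash
ls; mkdir -p pics; python3 - <<'E'
from bench import r
import cv2
for n in("scene","top"):
    f=r.grab_frame(n); cv2.imwrite(f"pics/{n}0.png",f["pixels"][:,:,::-1]); print(n,f["K"],f["k1"],f["rvec"],f["tvec"])
o=r.get_obs(); print(o); print(r.grip_depth)
E
```

```text
pics
scene [[429.97294708   0.         252.2598034 ]
 [  0.         429.97294708 193.89893822]
 [  0.           0.           1.        ]] -0.1140616214338943 [ 2.18281838 -1.15954248  0.44275708] [-0.28366353  0.43369392  1.03086056]
top [[394.73783309   0.         253.14146518]
 [  0.         394.73783309 197.83266374]
 [  0.           0.           1.        ]] -0.035161531442109116 [ 2.22562498 -2.18912815  0.02674049] [0.01415366 0.5378099  1.16136617]
{'clock': 0.1, 'joints': array([-1.43714187,  0.47772204,  0.02234046,  1.55633837, -0.01147682,
        1.10927874, -0.08304887]), 'qvel': array([ 1.78287334e-03, -1.30207996e-04,  5.75414358e-04, -1.32769914e-03,
       -9.30117428e-04, -9.06674882e-04, -6.87976370e-05]), 'tau': array([ 4.76159767e-03, -5.97763145e+01,  1.61341891e+00, -2.81954437e+01,
        1.27798511e-02,  5.02995565e-03,  1.76347368e-05]), 'tcp_pos': array([0.16148962, 0.65486164, 0.2304258 ]), 'orientation': array([ 2.47215130e+00,  1.93678712e+00, -1.86046632e-03]), 'contact_force': array([ 0.12880984, -0.63566774, -0.32856107]), 'moment': array([-0.02602736, -0.02332122, -0.0002211 ]), 'grip_width': 0.08545684716776802}
0.0187
```

View pics/scene0.png

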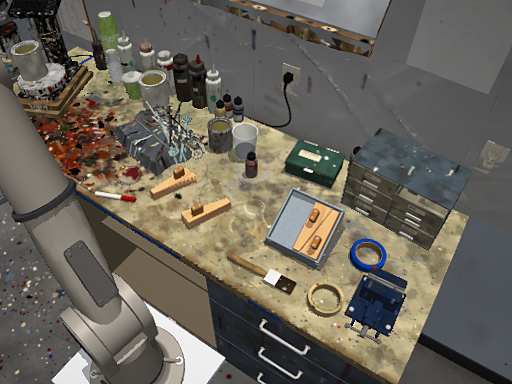

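View pics/top0.png

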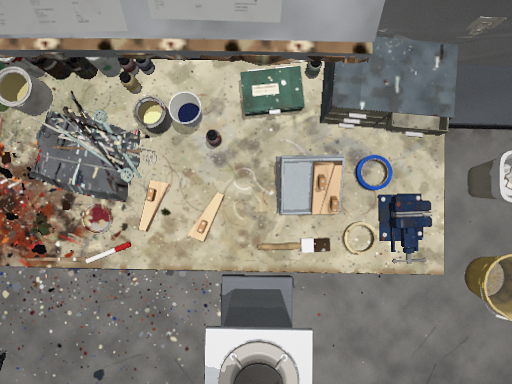

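The scene view shows the loose wedges at about (174,182) and (206,212), with the tray at (305,228). In the top view wedge2, thick end away from the robot, is at (153,205). wedge1, thick end towards the robot, is at (206,217), and the tray spans x 278–343, y 155–215. I'll zoom in next to get accurate corners.

```bash
cat > h.py <<'E'
import numpy as np, cv2
from scipy.spatial.transform import Rotation as R
from bench import r
def cam(f): return f["K"],np.array([f["k1"],0,0,0,0.]),np.array(f["rvec"],float),np.array(f["tvec"],float)
def ray(f,uv):
    K,d,rv,t=cam(f); p=cv2.undistortPoints(np.array(uv,float).reshape(-1,1,2),K,d)[:,0]
    Rm=cv2.Rodrigues(rv)[0]; return -Rm.T@t, np.c_[p,np.ones(len(p))]@Rm
def onz(f,uv,z):
    c,d=ray(f,uv); return c+d*((z-c[2])/d[:,2])[:,None]
def proj(f,P):
    K,d,rv,t=cam(f); return cv2.projectPoints(np.array(P,float).reshape(-1,1,3),rv,t,K,d)[0][:,0]
def tri(f,a,g,b):
    c1,d1=ray(f,a); c2,d2=ray(g,b); out=[]
    for u,v in zip(d1,d2):
        A=np.c_[u,-v]; s=np.linalg.lstsq(A,c2-c1,rcond=None)[0]; p,q=c1+u*s[0],c2+v*s[1]; out.append(np.r_[(p+q)/2,np.linalg.norm(p-q)])
    return np.array(out)
E
python3 - <<'E'
import cv2,numpy as np
s=cv2.imread("pics/scene0.png");t=cv2.imread("pics/top0.png")
u=lambda i,x,y,w,h,k:cv2.resize(i[y:y+h,x:x+w],None,fx=k,fy=k,interpolation=cv2.INTER_CUBIC)
a=np.hstack([u(t,130,170,100,75,4),u(t,270,148,100,75,4)]);b=np.hstack([u(s,145,160,100,75,4),u(s,255,185,100,90,4)[:300]])
cv2.imwrite("pics/c0.png",np.vstack([a,b]))
E
```

```text
(no output)
```

View pics/c0.png

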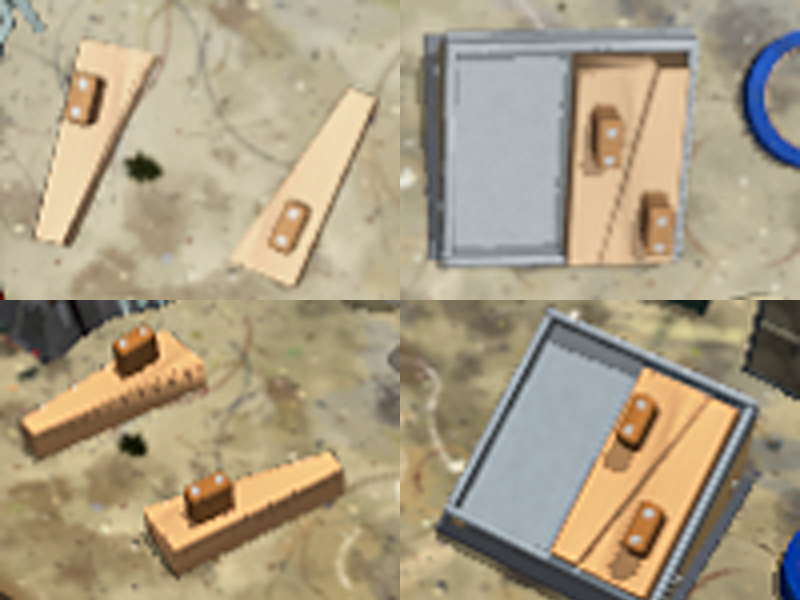

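The zoom gives clear wedge corners, grip screw dots and tray rim corners. I'll fit the poses from these.

```bash
cat > m.py <<'E'
from h import *
from scipy.optimize import least_squares
f=r.grab_frame("top");g=r.grab_frame("scene")
T=lambda p:np.array(p)/4.+[130,170]-.375; TB=lambda p:(np.array(p)-[400,0])/4.+[270,148]-.375
S=lambda p:(np.array(p)-[0,300])/4.+[145,160]-.375; SB=lambda p:(np.array(p)-[400,300])/4.+[255,185]-.375
def fit(pose,x0,obs):
    def res(x): return np.concatenate([(proj(c,pose(x,np.array(P)/1000.))-uv).ravel() for c,P,uv in obs])
    s=least_squares(res,x0,loss='soft_l1'); return s.x,res(s.x).reshape(-1,2)
flat=lambda x,P:P@R.from_euler('z',x[2]).as_matrix().T+[x[0],x[1],0]
bedp=lambda x,P:P@(R.from_euler('z',x[2])*R.from_euler('y',-.5)).as_matrix().T+[x[0],x[1],.06]
C=[[-75,-18.5,35],[-75,33.5,35],[75,3.5,35],[75,-18.5,35]]
w2=fit(flat,[.6,.3,3],[(f,C,T([(82,40),(158,58),(66,245),(37,235)])),(g,C,S([(165,330),(205,365),(38,437),(22,422)]))])
w1=fit(flat,[.6,.15,-.3],[(f,C,T([(297,285),(232,262),(352,88),(377,97)])),(g,C,S([(180,550),(145,511),(327,452),(343,465)]))])
rim=[[-85,85,22],[-85,-85,22],[85,-85,22],[85,85,22]]
b=fit(bedp,[.65,-.15,0],[(f,rim,TB([(440,262),(684,265),(695,48),(445,48)])),(g,rim,SB([(443,512),(650,598),(757,403),(548,310)]))])
np.set_printoptions(precision=4,suppress=True)
for n,(x,e) in zip(("w2","w1","bed"),(w2,w1,b)): print(n,x); print(e.T.round(1))
print("dots w2",tri(f,T([(86,78),(80,98)]),g,S([(147,331),(126,337)])))
print("dots w1",tri(f,T([(292,213),(286,235)]),g,S([(222,480),(196,490)])))
for x in(w2[0],w1[0]): print("grip",flat(x,np.array([[-33,0,67]])/1000))
# packed grip dots in bed frame
d=tri(f,TB([(611,132),(608,160),(660,207),(656,235)]),g,SB([(641,401),(628,425),(653,514),(637,541)]))
x=b[0];M=(R.from_euler('z',x[2])*R.from_euler('y',-.5)).as_matrix()
print((d[:,:3]-[x[0],x[1],.06])@M*1000,d[:,3])
E
python3 m.py
```

```text
w2 [0.5093 0.3181 2.9242]
[[ 0.9 -0.7 -0.  -0.1  0.6  0.2 -0.5 -0.4]
 [-0.6 -1.   0.3  1.   0.3 -0.3  0.1  0.1]]
w1 [ 0.4846  0.1523 -0.3727]
[[ 0.2 -0.2 -0.8  0.  -0.7 -0.2  0.7  0.4]
 [ 0.8 -0.3 -0.9 -0.3  1.2 -0.2 -0.2  0.9]]
bed [ 0.5781 -0.1377  0.0335]
[[ 0.5 -1.5  1.   0.3 -0.7 -0.1 -0.1 -0.3]
 [ 1.3 -0.5 -1.4 -0.4 -0.1  4.8 -0.1 -0.5]]
dots w2 [[0.5556 0.3112 0.066  0.0006]
 [0.5399 0.3165 0.0689 0.0057]]
dots w1 [[0.4642 0.1622 0.0672 0.003 ]
 [0.4468 0.1688 0.068  0.0038]]
grip [[0.5415 0.311  0.067 ]]
grip [[0.4538 0.1643 0.067 ]]
[[ 42.683  -20.3809  71.2439]
 [ 23.2085 -19.8004  72.5219]
 [-22.3054 -60.5369  54.5328]
 [-43.8868 -59.2796  54.9581]] [0.0001 0.0009 0.0007 0.0009]
```

```bash
sed -i 's/^b=fit.*/rs=[rim[0],rim[2],rim[3]]\nb=fit(bedp,[.65,-.15,0],[(f,rim,TB([(440,262),(684,265),(695,48),(445,48)])),(g,rs,SB([(443,512),(757,403),(548,310)]))])/' m.py
cat >> m.py <<'E'
if __name__=="__main__":
    k=4; xb=b[0]; print("bed",xb,b[1].T.round(1))
    im={0:cv2.resize(f["pixels"][148:223,270:370,::-1],None,fx=4,fy=4,interpolation=2),1:cv2.resize(g["pixels"][185:275,255:355,::-1],None,fx=4,fy=4,interpolation=2)}
    def dr(P,col,pose=bedp,x=xb):
        for i,c,o in((0,f,(270,148)),(1,g,(255,185))):
            q=(proj(c,pose(x,np.array(P)/1000.))-o+.375)*4
            cv2.polylines(im[i],[q.round().astype(int).reshape(-1,1,2)],True,col,1)
    dr(rim,(0,0,255)); dr([[-79,79,0],[-79,-79,0],[79,-79,0],[79,79,0]],(255,0,0)); dr([[-79,79,22],[-79,-79,22],[79,-79,22],[79,79,22]],(0,255,255))
    for cx,cy,s in((-4,-60.5,1),(-4,-23.5,-1)):
        A=lambda P:[[cx+s*p[0],cy+s*p[1],p[2]] for p in P]
        dr(A(C),(0,255,0)); dr(A([[-51,-9,67],[-15,-9,67],[-15,9,67],[-51,9,67]]),(255,0,255))
    cv2.imwrite("pics/ov.png",np.hstack([cv2.copyMakeBorder(im[0],0,60,0,0,0),im[1]]))
E
python3 m.py|tail -8
```

```text
grip [[0.5415 0.311  0.067 ]]
grip [[0.4538 0.1643 0.067 ]]
[[ 43.2773 -20.1812  70.9193]
 [ 23.8015 -19.648   72.1979]
 [-21.6167 -60.4681  54.1565]
 [-43.201  -59.2621  54.5834]] [0.0001 0.0009 0.0007 0.0009]
bed [ 0.5775 -0.1379  0.0308] [[ 0.5 -1.5  1.2  0.4 -0.7 -0.1 -0.3]
 [ 1.5 -0.2 -1.1 -0.2 -0.   0.2 -0.4]]
```

View pics/ov.png

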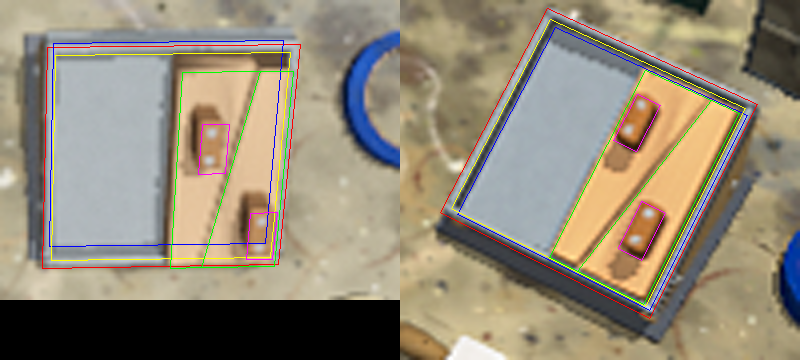

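The overlay fits the scene view well, but the top view is about 1 px out and its yaw is slightly off. I'll refit with the packed block corners and grips added.

```bash
cat > m2.py <<'E'
from m import *
tb=lambda p:np.array(p)/4.+[270,148]-.375; sb=lambda p:(np.array(p)-[400,0])/4.+[255,185]-.375
blk=lambda s:[[71+s,-5,35],[-79,-79,35],[-79,-5,35]]
K2=np.array([[29,-23.5,67],[-37,-60.5,67]],float)
def res(x):
    e=[]
    bx=x[:3]; mv=np.array([[x[5],x[6],0]])*1000; P=np.array(blk(0),float)+mv
    pj=lambda c,Q,uv,o:e.append(((proj(c,bedp(bx,np.array(Q)/1000.))-uv)+o).ravel())
    o=x[3:5]
    pj(f,rim,TB([(440,262),(684,265),(697,48),(445,48)]),o)
    pj(g,rs,SB([(443,512),(757,403),(548,310)]),0*o)
    pj(f,P[[0,2]],tb([(175,66),(170,263)]),o); pj(g,P[[0,2,1]],sb([(644,70),(553,256),(646,302)]),0*o)
    pj(f,K2+mv,tb([(209,146),(257.5,232)]),o); pj(g,K2+mv,sb([(635,121),(644,227)]),0*o)
    e.append(o*1.0); e.append(x[5:7]*200)
    return np.concatenate(e)
s=least_squares(res,[*b[0],0,0,0,0],loss='soft_l1')
if __name__=="__main__": print(s.x); print(res(s.x)[:-4].reshape(-1,2).T.round(1)); print(np.sqrt(np.diag(np.linalg.inv(s.jac.T@s.jac))))
E
python3 m2.py
```

```text
w2 [0.5093 0.3181 2.9242]
[[ 0.9 -0.7 -0.  -0.1  0.6  0.2 -0.5 -0.4]
 [-0.6 -1.   0.3  1.   0.3 -0.3  0.1  0.1]]
w1 [ 0.4846  0.1523 -0.3727]
[[ 0.2 -0.2 -0.8  0.  -0.7 -0.2  0.7  0.4]
 [ 0.8 -0.3 -0.9 -0.3  1.2 -0.2 -0.2  0.9]]
bed [ 0.5775 -0.1379  0.0308]
[[ 0.5 -1.5  1.2  0.4 -0.7 -0.1 -0.3]
 [ 1.5 -0.2 -1.1 -0.2 -0.   0.2 -0.4]]
dots w2 [[0.5556 0.3112 0.066  0.0006]
 [0.5399 0.3165 0.0689 0.0057]]
dots w1 [[0.4642 0.1622 0.0672 0.003 ]
 [0.4468 0.1688 0.068  0.0038]]
grip [[0.5415 0.311  0.067 ]]
grip [[0.4538 0.1643 0.067 ]]
[[ 43.2773 -20.1812  70.9193]
 [ 23.8015 -19.648   72.1979]
 [-21.6167 -60.4681  54.1565]
 [-43.201  -59.2621  54.5834]] [0.0001 0.0009 0.0007 0.0009]
[ 0.5777 -0.1391  0.0394 -0.7043 -0.1918  0.0015  0.0017]
[[ 0.5 -1.5  0.2 -0.  -0.3  0.3 -0.2  0.8 -0.6  0.3 -0.6 -0.3  0.3  0.3
   0.6 -0.3]
 [ 1.5 -0.7 -1.6 -0.2  0.4  0.1 -0.2  0.7  0.4 -0.6 -0.3 -0.1 -0.1  0.1
  -0.3  0.3]]
[0.0017 0.0015 0.0105 0.5464 0.5583 0.0017 0.0017]
```

```bash
cat > d.py <<'E'
import sys; from h import *
BED=np.array([.578,-.139,.06]); YAW=.035; RB=(R.from_euler('z',YAW)*R.from_euler('y',-.5)).as_matrix()
def frame(x,z): z=z/np.linalg.norm(z); return np.c_[x,np.cross(z,x),z]
def delta(p,M):
    o=r.get_obs(); M0=R.from_rotvec(o["orientation"]).as_matrix()
    print("t",round(float(o["clock"]),2),"tcp",np.round(o["tcp_pos"],4),"F",np.round(o["contact_force"],1),"w",round(float(o["grip_width"]),4))
    print("shift",np.round(M0.T@(np.array(p)-o["tcp_pos"]),4),"turn",np.round(R.from_matrix(M0.T@M).as_rotvec(),3))
a=list(map(float,sys.argv[2:]))
if sys.argv[1]=="flat": delta(a[:3],frame(np.array([np.cos(a[3]),np.sin(a[3]),0]),np.array([0,0,-1.])))
else: delta(BED+RB@(np.array(a[:3])/1000),frame(RB[:,1],-RB[:,2]))  # bed: mm in bed frame
E
python3 d.py flat .4538 .1643 .15 1.198
```

```text
t 0.4 tcp [0.1616 0.6553 0.2312] F [ 0.3 -0.2  0.3] w 0.0857
shift [-0.4068  0.4013  0.0813] turn [0.    0.    0.131]
```

```bash
python3 -m handwheel '[[-0.03,0.03,0,0,0,0.02],[-0.07,0.07,0,0,0,0.04],[-0.11,0.11,0,0,0,0.06],[-0.15,0.15,0,0,0,0.08],[-0.19,0.19,0.01,0,0,0.1]]' 0.7 40; python3 d.py flat .4538 .1643 .15 1.198
```

```text
clock: 1.02
tcp_pos: [0.3018, 0.4243, 0.222]
orientation: [-2.567, -1.81, -0.003]
contact_force: [1.4, -0.3, -0.6]
grip_width: 0.0598
t 1.02 tcp [0.3018 0.4243 0.222 ] F [ 1.4 -0.3 -0.6] w 0.0598
shift [-0.194   0.2305  0.0717] turn [ 0.    -0.002  0.03 ]
```

```bash
python3 -m handwheel '[[-0.04,0.048,0.01,0,0,0.02],[-0.08,0.095,0.02,0,0,0.03],[-0.12,0.142,0.035,0,0,0.03],[-0.16,0.19,0.055,0,0,0.03],[-0.194,0.23,0.072,0,-0.002,0.03]]'; python3 -m handwheel '[[0,0,0,0,0,0],[0,0,0,0,0,0]]'; python3 d.py flat .4538 .1643 .04 1.198
```

```text
clock: 1.65
tcp_pos: [0.4544, 0.1629, 0.1497]
orientation: [2.594, 1.772, 0.003]
contact_force: [0.7, 0.0, -0.2]
grip_width: 0.0594
clock: 1.9
tcp_pos: [0.4544, 0.1633, 0.1499]
orientation: [-2.595, -1.771, -0.004]
contact_force: [-0.5, 0.8, 0.3]
grip_width: 0.0595
t 1.9 tcp [0.4544 0.1633 0.1499] F [-0.5  0.8  0.3] w 0.0595
shift [ 0.0005 -0.0011  0.1099] turn [ 0.001 -0.002  0.   ]
```

```bash
python3 -m handwheel '[[0,-0.001,0.03,0,0,0],[0,-0.001,0.06,0,0,0],[0,-0.001,0.085,0,0,0],[0,-0.001,0.1,0,0,0],[0,-0.001,0.108,0,0,0]]'; python3 -m handwheel '[[0,0,0,0,0,0],[0,0,0,0,0,0],[0,0,0,0,0,0],[0,0,0,0,0,0]]' 0 40;python3 d.py flat .4538 .1643 .15 1.198
```

```text
clock: 2.52
tcp_pos: [0.4534, 0.165, 0.0416]
orientation: [-2.592, -1.773, -0.004]
contact_force: [-0.6, -0.8, 0.3]
grip_width: 0.0597
clock: 3.02
tcp_pos: [0.454, 0.1654, 0.0423]
orientation: [-2.592, -1.773, -0.006]
contact_force: [-0.8, 1.0, 5.9]
grip_width: 0.0173
t 3.02 tcp [0.454  0.1654 0.0423] F [-0.8  1.   5.9] w 0.0173
shift [-0.0007  0.0004 -0.1077] turn [ 0.002 -0.004  0.002]
```

```bash
python3 - <<'E'
from h import *
f=r.grab_frame("top")["pixels"];g=r.grab_frame("scene")["pixels"]
u=lambda i,x,y:cv2.resize(i[y:y+75,x:x+100,::-1],None,fx=4,fy=4,interpolation=2)
cv2.imwrite("pics/g1.png",np.hstack([u(f,150,170),u(g,145,160)]))
E
```

```text
(no output)
```

View pics/g1.png

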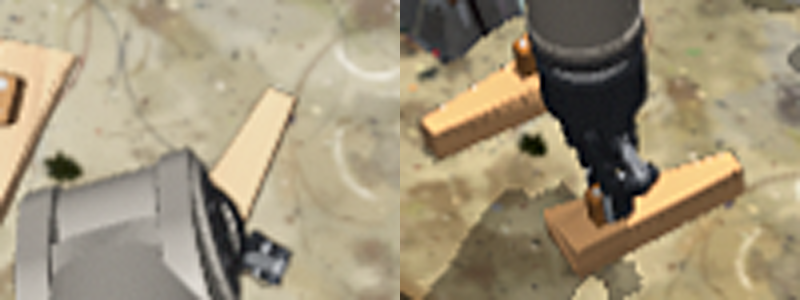

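Wedge1 is gripped (17.3 mm) and hasn't shifted. Next I'll lift it with more grip force.

```bash
python3 -m handwheel '[[0,0,-0.01,0,0,0],[0,0,-0.04,0,0,0],[0,0,-0.08,0,0,0],[0,0,-0.125,0,0,0],[0,0,-0.16,0,0,0]]' 0 80;python3 d.py bed -34 18 140
```

```text
clock: 3.75
tcp_pos: [0.4535, 0.1646, 0.2044]
orientation: [-2.593, -1.773, -0.008]
contact_force: [-0.2, 0.5, -1.3]
grip_width: 0.0166
t 3.75 tcp [0.4535 0.1646 0.2044] F [-0.2  0.5 -1.3] w 0.0166
shift [-0.2597  0.1299  0.037 ] turn [-0.49   0.098 -0.399]
```

```bash
python3 -m handwheel '[[-0.04,0.02,-0.02,-0.06,0.01,-0.05],[-0.09,0.045,-0.03,-0.14,0.03,-0.12],[-0.14,0.07,-0.03,-0.23,0.045,-0.19],[-0.19,0.095,-0.02,-0.32,0.065,-0.26],[-0.23,0.115,0,-0.41,0.08,-0.33]]';python3 d.py bed -34 18 140;
```

```text
clock: 4.38
tcp_pos: [0.4761, -0.0845, 0.2073]
orientation: [2.052, 1.953, 0.425]
contact_force: [0.8, 1.3, -2.5]
grip_width: 0.0162
t 4.38 tcp [ 0.4761 -0.0845  0.2073] F [ 0.8  1.3 -2.5] w 0.0162
shift [-0.0405 -0.01    0.0391] turn [-0.094  0.015 -0.081]
```

```bash
python3 -m handwheel '[[-0.02,-0.005,0.015,-0.05,0.008,-0.04],[-0.04,-0.01,0.035,-0.094,0.015,-0.081],[-0.04,-0.01,0.039,-0.094,0.015,-0.081],[-0.04,-0.01,0.039,-0.094,0.015,-0.081]]';python3 d.py bed -34 18 84
python3 - <<'E'
from h import *
f=r.grab_frame("top")["pixels"];g=r.grab_frame("scene")["pixels"]
u=lambda i,x,y:cv2.resize(i[y:y+120,x:x+130,::-1],None,fx=3,fy=3,interpolation=2)
cv2.imwrite("pics/g2.png",np.hstack([u(f,250,125),u(g,230,155)]))
E
```

```text
clock: 4.88
tcp_pos: [0.4795, -0.1244, 0.166]
orientation: [1.912, 1.978, 0.505]
contact_force: [0.4, 0.4, -1.3]
grip_width: 0.0164
t 4.88 tcp [ 0.4795 -0.1244  0.166 ] F [ 0.4  0.4 -1.3] w 0.0164
shift [-0.      0.0011  0.056 ] turn [-0.001  0.    -0.001]
```

View pics/g2.png

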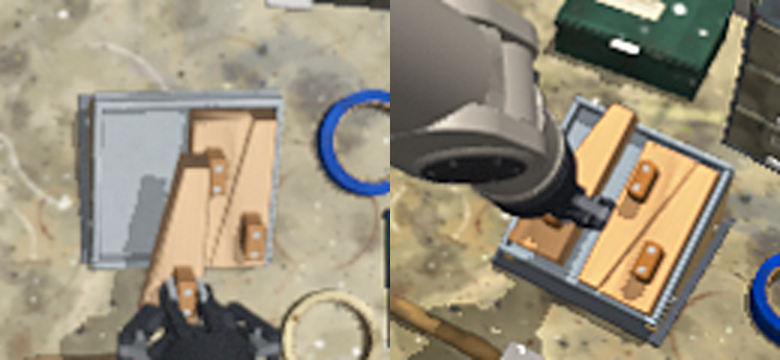

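```bash
cat > chk.py <<'E'
import sys; from h import *
from d import BED,RB
E
sed -i 's/^a=list/if __name__!="__main__": sys.argv=["","none"]\na=list/; s/^else: delta/elif sys.argv[1]=="bed": delta/' d.py
cat >> chk.py <<'E'
f=r.grab_frame("top");g=r.grab_frame("scene")
h=97.7
P=[[74,-.5,35+h],[74,21.5,35+h],[-76,-.5,35+h],[-76,51.5,35+h],[-25,18,67+h],[-43,18,67+h],[71,-3.5,35],[-79,-3.5,35]]
W=BED+np.array(P)/1000@RB.T
print(((proj(f,W)-[250,125])*3+1).round(0).tolist()); print(((proj(g,W)-[230,155])*3+1+[390,0]).round(0).tolist())
E
python3 chk.py
```

```text
[[210.0, 165.0], [183.0, 165.0], [200.0, 321.0], [140.0, 323.0], [187.0, 290.0], [186.0, 309.0], [196.0, 122.0], [187.0, 269.0]]
[[635.0, 109.0], [613.0, 99.0], [557.0, 260.0], [506.0, 234.0], [559.0, 191.0], [549.0, 210.0], [648.0, 142.0], [577.0, 282.0]]
```

The held wedge's thin-end corners match the prediction in the scene view to within a pixel, so I'll lower it.

```bash
python3 -m handwheel '[[0,0.001,0.02,0,0,0],[0,0.001,0.04,0,0,0],[0,0.001,0.056,0,0,0],[0,0.001,0.068,0,0,0],[0,0.001,0.074,0,0,0]]';python3 -m handwheel '[[0,0,0.004,0,0,0],[0,0,0.008,0,0,0],[0,0,0.011,0,0,0]]';python3 d.py bed -34 18 42
```

```text
clock: 5.7
tcp_pos: [0.5201, -0.1238, 0.1146]
orientation: [1.924, 1.991, 0.495]
contact_force: [-0.2, -0.1, -0.9]
grip_width: 0.0165
clock: 6.08
tcp_pos: [0.5263, -0.1238, 0.1089]
orientation: [1.928, 1.996, 0.492]
contact_force: [-0.6, 0.3, -1.3]
grip_width: 0.0165
t 6.08 tcp [ 0.5263 -0.1238  0.1089] F [-0.6  0.3 -1.3] w 0.0165
shift [ 0.0007 -0.012   0.0258] turn [-0.025 -0.008 -0.002]
```

```bash
python3 -c "
from h import *
np.set_printoptions(precision=3,suppress=True)
o=r.get_obs();print(o['joints'],o['qvel'],o['moment'])"
```

```text
[ 0.02   0.29   0.183  2.329 -1.212  0.17   2.958] [ 0.02   0.047 -0.027 -0.031 -0.007  0.     0.   ] [0.151 0.761 0.184]
```

The descent stopped because joints 6 and 7 are at their limits: j6 is 0.17 and j7 is 2.958. Holding the wedge with the gripper turned half round would free j7. I'll back off, set the wedge down on the worktop and regrasp it flipped, logging joints on the way so I can check the kinematics.

```bash
sed -i 's/^    M0=.*//; s/^    o=r.get_obs(); M0/    o=r.get_obs(); open("log.txt","a").write(repr([o["joints"].tolist(),o["tcp_pos"].tolist(),o["orientation"].tolist()])+"\\n"); M0/' d.py
python3 d.py bed -34 18 140
python3 -m handwheel '[[0,0,-0.02,0,0,0],[0,0,-0.04,0,0,0],[0,0,-0.065,0,0,0],[0,0,-0.09,0,0,0],[0,0,-0.11,0,0,0]]';python3 d.py flat .454 .165 .22 1.198
```

```text
t 6.08 tcp [ 0.5263 -0.1238  0.1089] F [-0.6  0.3 -1.3] w 0.0165
shift [ 0.0015 -0.0144 -0.0722] turn [-0.025 -0.008 -0.002]
clock: 6.7
tcp_pos: [0.4755, -0.1265, 0.2073]
orientation: [1.929, 1.996, 0.492]
contact_force: [0.1, 0.6, -0.5]
grip_width: 0.0167
t 6.7 tcp [ 0.4755 -0.1265  0.2073] F [ 0.1  0.6 -0.5] w 0.0167
shift [ 0.2922 -0.005  -0.0142] turn [ 0.467 -0.105  0.399]
```

```bash
python3 -m handwheel '[[0.04,0,-0.01,0.06,-0.014,0.05],[0.09,-0.002,-0.03,0.15,-0.03,0.13],[0.14,-0.003,-0.03,0.23,-0.05,0.2],[0.19,-0.004,-0.025,0.31,-0.07,0.27],[0.24,-0.005,-0.02,0.4,-0.09,0.34]]';python3 d.py flat .454 .165 .18 1.198
```

```text
clock: 7.32
tcp_pos: [0.454, 0.1047, 0.2264]
orientation: [2.506, 1.816, 0.078]
contact_force: [1.3, 0.5, -0.3]
grip_width: 0.0165
t 7.33 tcp [0.454  0.1047 0.2264] F [ 1.3  0.5 -0.3] w 0.0165
shift [ 0.0567 -0.0218  0.0458] turn [ 0.066 -0.016  0.056]
```

```bash
python3 -m handwheel '[[0.03,-0.01,0.01,0.03,-0.008,0.03],[0.057,-0.022,0.03,0.066,-0.016,0.056],[0.057,-0.022,0.046,0.066,-0.016,0.056],[0.057,-0.022,0.046,0.066,-0.016,0.056]]';python3 d.py flat .454 .165 .044 1.198
cat > kin.py <<'E'
from h import *
from scipy.optimize import least_squares
L=[eval(l) for l in open("log.txt")]
L.append([[-1.43714187,.47772204,.02234046,1.55633837,-.01147682,1.10927874,-.08304887],[.16148962,.65486164,.2304258],[2.4721513,1.93678712,-.00186046632]])
Q=np.array([l[0] for l in L]);P=np.array([l[1] for l in L]);O=R.from_rotvec([l[2] for l in L])
def fk(q,p,s):
    h,L1,L2,L3,a1,a2,a3,c=p
    z=lambda t:R.from_euler('z',t); y=lambda t:R.from_euler('y',t)
    A=z(s[0]*q[0]);x=np.array([0,0,h])
    A=A*y(q[1]);x=x+A.apply([a1,0,0]);A=A*z(s[1]*q[2]);x=x+A.apply([a2,0,L1]);A=A*y(q[3]);x=x+A.apply([-a2,0,0])
    A=A*z(s[2]*q[4]);x=x+A.apply([0,0,L2]);A=A*y(q[5]);x=x+A.apply([a3,0,0]);A=A*z(s[3]*q[6]+c);x=x+A.apply([0,0,L3]);return x,A
def err(p,s):
    e=[]
    for q,t,o in zip(Q,P,O):
        x,A=fk(q,p,s);e+=[(x-t)*3,(A.inv()*o).as_rotvec()]
    return np.concatenate(e)
def solve():
    best=None
    import itertools
    for s in itertools.product((1,-1),repeat=4):
        for c in(0,np.pi/2,np.pi,-np.pi/2):
            k=least_squares(err,[.3,.4,.4,.2,0,0,0,c],args=(s,))
            if best is None or k.cost<best[0].cost: best=(k,s)
    return best
if __name__=="__main__":
    k,s=solve(); print(k.cost,s,k.x.round(4),np.abs(k.fun).max()); print(Q.round(2)); np.save("kin.npy",np.r_[k.x,s])
E
python3 kin.py
```

```text
clock: 7.82
tcp_pos: [0.4531, 0.164, 0.1786]
orientation: [2.594, 1.77, -0.005]
contact_force: [0.1, -1.3, -1.3]
grip_width: 0.0166
t 7.83 tcp [0.4531 0.164  0.1786] F [ 0.1 -1.3 -1.3] w 0.0166
shift [0.0017 0.0006 0.1346] turn [-0.001  0.003 -0.001]
0.03233180046781324 (-1, -1, -1, -1) [ 0.258   0.5479  0.4624  0.3571 -0.1022  0.0377 -0.0468  3.1416] 0.1794998024590194
[[ 0.02  0.29  0.18  2.33 -1.21  0.17  2.96]
 [-0.47 -0.02  0.69  2.36 -0.33  0.36  2.12]
 [-0.64  0.09  0.28  2.1   0.01  0.89  0.88]
 [-0.69  0.23  0.24  2.07 -0.07  0.85  0.79]
 [-1.44  0.48  0.02  1.56 -0.01  1.11 -0.08]]
```

```bash
python3 - <<'E'
import re
t=open("kin.py").read()
a=t.index("def fk");b=t.index("def err")
t=t[:a]+'''def fk(q,p,s):
    z=lambda t:R.from_euler('z',t); y=lambda t:R.from_euler('y',t)
    v=[[p[4],0,p[0]],[p[5],p[8],p[1]/2],[p[6],0,p[1]/2],[0,p[9],p[2]],[p[10],0,0],[0,0,p[3]]]
    of=p[11:18]; q=q*np.array(s)+of
    A=z(q[0])*y(0);x=A.apply([p[4],0,p[0]]);A=A*y(q[1]);x=x+A.apply([0,p[8],p[1]]);A=A*z(q[2]);x=x+A.apply([p[5],0,0]);A=A*y(q[3]);x=x+A.apply([p[6],p[9],0])
    A=A*z(q[4]);x=x+A.apply([0,0,p[2]]);A=A*y(q[5]);x=x+A.apply([p[10],0,0]);A=A*z(q[6]);x=x+A.apply([0,0,p[3]]);return x,A
'''+t[b:]
t=t.replace("return np.concatenate(e)","return np.r_[np.concatenate(e),p[4:11]*.02,p[11:17]*.05]")
a=t.index("def solve");b=t.index("if __name__")
t=t[:a]+'''def solve():
    import itertools; best=[]
    for s in itertools.product((1,-1),repeat=4):
        S=[s[0],1,s[1],1,s[2],1,s[3]]
        for c in(0,np.pi/2,np.pi,-np.pi/2):
            k=least_squares(err,np.r_[.3,.4,.4,.2,np.zeros(13),c],args=(S,)); best.append((k.cost,k,S))
    best.sort(key=lambda b:b[0]); print([(round(b[0],5),b[2][::2]) for b in best[:6]]); return best[0][1:]
'''+t[b:]
open("kin.py","w").write(t)
E
python3 kin.py
```

```text
[(np.float64(0.0), [-1, -1, -1, -1]), (np.float64(0.0), [-1, -1, -1, -1]), (np.float64(0.0), [-1, -1, -1, -1]), (np.float64(0.0), [-1, -1, -1, -1]), (np.float64(0.02277), [-1, 1, -1, -1]), (np.float64(0.02277), [-1, 1, -1, -1])]
3.9923732897027594e-07 [-1, 1, -1, 1, -1, 1, -1] [ 2.8700e-01  5.4180e-01  4.7300e-01  3.2640e-01 -3.0000e-04  4.0000e-04
  2.0000e-04  0.0000e+00 -3.0900e-02 -3.1200e-02  3.0000e-04 -4.0000e-04
 -2.0000e-04  2.0000e-04  1.0000e-04 -1.0000e-04  0.0000e+00  3.1415e+00] 0.0006242506861668951
[[ 0.02  0.29  0.18  2.33 -1.21  0.17  2.96]
 [-0.47 -0.02  0.69  2.36 -0.33  0.36  2.12]
 [-0.64  0.09  0.28  2.1   0.01  0.89  0.88]
 [-0.69  0.23  0.24  2.07 -0.07  0.85  0.79]
 [-1.44  0.48  0.02  1.56 -0.01  1.11 -0.08]]
```

The kinematic model now fits to under 0.5 mm. Next I'll check joint solutions for the two tray poses with each gripper flip.

```bash
cat > ik.py <<'E'
from kin import *
from d import BED,RB,frame
k=np.load("kin.npy");p,s=k[:18],k[18:]
if len(s)!=7: s=[-1,1,-1,1,-1,1,-1]
lo=np.array([-2.96,-.34,-1.41,.24,-1.37,.17,-2.96])+.02;hi=np.array([2.96,2.1,1.46,2.44,4.51,1.92,2.96])-.02
def ik(t,M,q0,w=1e-3):
    def e(q):
        x,A=fk(q,p,s);return np.r_[(x-t)*5,(A.inv()*R.from_matrix(M)).as_rotvec(),(q-q0)*w]
    k=least_squares(e,np.clip(q0,lo+1e-3,hi-1e-3),bounds=(lo,hi));return k.x,np.abs(k.fun[:6]).max()
def bed(a,flip): 
    M=frame(RB[:,1],-RB[:,2]); 
    if flip: M=M@np.diag([-1,-1,1])
    return BED+RB@(np.array(a)/1000.),M
if __name__=="__main__":
    np.set_printoptions(precision=2,suppress=True);rng=np.random.default_rng(0)
    for a in((-34,18,140),(-34,18,42),(33,57.5,140),(33,57.5,42)):
        for fl in(0,1):
            S=[]
            for i in range(40):
                q,e=ik(*bed(a,fl),rng.uniform(lo,hi))
                if e<3e-3: S.append(q)
            print(a,fl,len(S)); 
            for q in sorted(S,key=lambda q:np.abs(q-[-.1,.3,.1,2.1,0,.5,-1]).sum())[:3]: print("   ",q)
E
sed -i 's/^k=np.load.*/k=np.load("kin.npy");p,s=k[:18],k[18:]/' ik.py; time python3 ik.py
```

```text
(-34, 18, 140) 0 18
    [ 0.06  0.09  0.15  2.39 -0.65  0.21  2.42]
    [ 0.84  0.15 -0.67  2.34 -0.09  0.19  1.89]
    [ 0.69  0.13 -0.51  2.35 -0.25  0.19  2.03]
(-34, 18, 140) 1 19
    [ 0.01  0.09  0.21  2.39 -0.67  0.22 -0.7 ]
    [ 0.3   0.1  -0.1   2.38 -0.53  0.2  -0.84]
    [ 0.4   0.11 -0.21  2.37 -0.47  0.2  -0.9 ]
(-34, 18, 42) 0 22
    [ 0.82  0.45 -0.75  2.31  1.63  0.19  0.22]
    [ 0.82  0.45 -0.75  2.31  1.63  0.19  0.22]
    [ 0.82  0.45 -0.75  2.31  1.63  0.19  0.22]
(-34, 18, 42) 1 20
    [ 0.82  0.45 -0.75  2.31  1.63  0.19 -2.92]
    [ 0.82  0.45 -0.75  2.31  1.63  0.19 -2.92]
    [ 0.82  0.45 -0.75  2.31  1.63  0.19 -2.92]
(33, 57.5, 140) 0 18
    [-0.    0.11  0.08  2.27 -0.22  0.28  1.87]
    [-0.07  0.1   0.15  2.27 -0.25  0.28  1.9 ]
    [-0.07  0.1   0.15  2.27 -0.25  0.28  1.9 ]
(33, 57.5, 140) 1 19
    [ 0.23  0.12 -0.18  2.26 -0.1   0.27 -1.38]
    [-0.39  0.1   0.49  2.29 -0.39  0.28 -1.1 ]
    [-0.4   0.1   0.51  2.29 -0.4   0.28 -1.09]
(33, 57.5, 42) 0 23
    [ 0.55  0.39 -0.58  2.21  1.06  0.19  0.66]
    [ 0.55  0.39 -0.58  2.21  1.06  0.19  0.66]
    [ 0.55  0.39 -0.58  2.21  1.06  0.19  0.66]
(33, 57.5, 42) 1 18
    [-0.28  0.36  0.4   2.26 -1.33  0.19 -0.19]
    [-0.28  0.36  0.4   2.26 -1.33  0.19 -0.19]
    [-0.28  0.36  0.4   2.26 -1.33  0.19 -0.19]
real	0m16.384s
user	0m16.914s
sys	0m0.048s
```

Without a flip, the tray-floor pose lies where forearm and tool line up (j6 at its limit), so a flip doesn't help. The jaw axis leaves pitch free, though. If I grasp the grips with the tool pitched 0.3 rad towards the robot, the tool ends only 0.2 rad from vertical at the tray. I'll check that in the kinematic model.

```bash
cat > d2.py <<'E'
import sys; from d import *
TH=.3
TAB={"w1":(.4838,.152,-.3727,1),"w2":(.5093,.3181,2.9242,-1)}
def tool(W,WR,s,th=TH,gz=62):
    z=-s*np.sin(th)*WR[:,0]-np.cos(th)*WR[:,2]; M=frame(s*WR[:,1],z)
    return W+WR@np.array([-33,0,gz])/1000+.0187*z, M
def tab(n,h,th=TH):
    x,y,a,s=TAB[n]; return tool(np.array([x,y,h/1000]),R.from_euler('z',a).as_matrix(),s,th)
def inbed(n,x,y,h,th=TH):
    s=TAB[n][3]; return tool(BED+RB@(np.array([x,y,h])/1000),RB@np.diag([s,s,1.]),s,th)
if __name__=="__main__" and len(sys.argv)>2:
    a=list(map(float,sys.argv[3:])); delta(*(tab if sys.argv[1]=="tab" else inbed)(sys.argv[2],*a))
E
sed -i 's/^if __name__!="__main__": sys.argv=.*/if __name__!="__main__": MAIN=0\nelse: MAIN=1/; s/^a=list(map(float,sys.argv\[2:\]))/a=list(map(float,sys.argv[2:])) if MAIN else []/; s/^if sys.argv\[1\]=="flat"/if MAIN and sys.argv[1]=="flat"/; s/^elif sys.argv\[1\]=="bed"/elif MAIN and sys.argv[1]=="bed"/' d.py
cat > tr.py <<'E'
from d2 import *; from ik import ik
np.set_printoptions(precision=2,suppress=True)
q=r.get_obs()["joints"]
L=[("w1 up",tab("w1",100,.1)),("w1 tab",tab("w1",0)),("up",tab("w1",150)),("bedup",inbed("w1",-1,18,100)),("bedmid",inbed("w1",-1,18,50)),("bed",inbed("w1",-1,18,0)),
("up",inbed("w1",-1,18,100)),("w2up",tab("w2",150)),("w2",tab("w2",0)),("w2up",tab("w2",150)),("w2bed up",inbed("w2",-1,57.5,100)),("w2bed",inbed("w2",-1,57.5,0))]
t0,M0=None,None
for n,(t,M) in L:
    if t0 is not None:
        for u in np.linspace(.2,.8,4):
            Mi=(R.from_matrix(M0)*R.from_rotvec(u*(R.from_matrix(M0).inv()*R.from_matrix(M)).as_rotvec())).as_matrix(); q,e=ik(t0+u*(t-t0),Mi,q,3e-3)
    q,e=ik(t,M,q,3e-3); t0,M0=t,M; print(n,t.round(3),q,round(e,4))
E
python3 tr.py
```

```text
w1 up [0.45 0.17 0.14] [-0.61  0.32  0.21  2.05 -0.18  0.86  0.92] 0.0
w1 tab [0.45 0.17 0.04] [-0.45  0.56  0.12  2.   -0.35  0.85  1.13] 0.0
up [0.45 0.17 0.19] [-0.49  0.34  0.17  1.91 -0.27  1.15  1.02] 0.0
bedup [ 0.47 -0.12  0.17] [-0.09  0.16  0.27  2.2  -0.15  0.59  1.9 ] 0.0
bedmid [ 0.5  -0.12  0.12] [-0.06  0.28  0.24  2.19 -0.22  0.49  1.95] 0.0
bed [ 0.52 -0.12  0.08] [-0.02  0.39  0.19  2.17 -0.27  0.41  1.99] 0.0
up [ 0.47 -0.12  0.17] [-0.08  0.16  0.26  2.2  -0.15  0.59  1.89] 0.0
w2up [0.54 0.31 0.19] [-0.6   0.56  0.12  1.56 -0.27  1.27  0.97] 0.0
w2 [0.54 0.31 0.04] [-0.58  0.73  0.09  1.64 -0.3   1.02  1.03] 0.0
w2up [0.54 0.31 0.19] [-0.6   0.56  0.12  1.56 -0.27  1.27  0.97] 0.0
w2bed up [ 0.53 -0.08  0.2 ] [-0.17  0.19  0.25  2.08 -0.11  0.68  1.75] 0.0
w2bed [ 0.58 -0.08  0.11] [-0.12  0.39  0.2   2.05 -0.19  0.52  1.82] 0.0
```

All poses are well inside the joint ranges with the 0.3 rad pitch. Now I'll set the wedge down, release and tilt.

```bash
python3 -m handwheel '[[0,0,0.03,0,0,0],[0,0,0.065,0,0,0],[0,0,0.1,0,0,0],[0,0,0.122,0,0,0],[0,0,0.13,0,0,0]]'; python3 -m handwheel '[[0,0,0.004,0,0,0],[0,0,0.0055,0,0,0],[0,0,0.0055,0,0,0]]';python3 d2.py tab w1 0
```

```text
clock: 8.45
tcp_pos: [0.4527, 0.1623, 0.0484]
orientation: [2.595, 1.768, -0.007]
contact_force: [-0.1, -0.1, -1.9]
grip_width: 0.0166
clock: 8.82
tcp_pos: [0.4531, 0.1624, 0.0435]
orientation: [2.595, 1.768, -0.005]
contact_force: [0.5, -0.1, -1.7]
grip_width: 0.0167
t 8.82 tcp [0.4531 0.1624 0.0435] F [ 0.5 -0.1 -1.7] w 0.0167
shift [ 0.0014 -0.0062 -0.0006] turn [ 0.3    0.003 -0.003]
```

```bash
python3 -m handwheel '[[0,0,0,0,0,0],[0,0,0,0,0,0],[0,-0.003,-0.006,0.1,0,0],[0,-0.005,-0.006,0.2,0,0],[0,-0.006,-0.004,0.3,0,0]]' 0.45;python3 -m handwheel '[[0,0,0.003,0,0,0],[0,0,0.003,0,0,0],[0,0,0.003,0,0,0],[0,0,0.003,0,0,0],[0,0,0.003,0,0,0]]' 0 80; python3 d2.py tab w1 120
```

```text
clock: 9.45
tcp_pos: [0.448, 0.165, 0.0482]
orientation: [-2.382, -1.622, 0.249]
contact_force: [0.3, -0.4, -1.0]
grip_width: 0.0386
clock: 10.07
tcp_pos: [0.4468, 0.1656, 0.0454]
orientation: [-2.381, -1.623, 0.25]
contact_force: [0.0, -0.1, -0.9]
grip_width: 0.0164
t 10.07 tcp [0.4468 0.1656 0.0454] F [ 0.  -0.1 -0.9] w 0.0164
shift [ 0.0006 -0.0345 -0.1136] turn [-0.003  0.001 -0.002]
```

```bash
python3 -m handwheel '[[0,-0.004,-0.012,0,0,0],[0,-0.012,-0.04,0,0,0],[0,-0.022,-0.075,0,0,0],[0,-0.034,-0.113,0,0,0],[0,-0.046,-0.15,0,0,0]]'; python3 d2.py bed w1 -1 18 100
```

```text
clock: 10.7
tcp_pos: [0.4475, 0.1655, 0.2044]
orientation: [-2.382, -1.624, 0.248]
contact_force: [0.7, 0.1, -1.4]
grip_width: 0.0165
t 10.7 tcp [0.4475 0.1655 0.2044] F [ 0.7  0.1 -1.4] w 0.0165
shift [-0.2605  0.1355 -0.0032] turn [-0.495 -0.02  -0.413]
```

```bash
python3 -m handwheel '[[-0.04,0.02,-0.015,-0.07,0,-0.06],[-0.09,0.047,-0.03,-0.16,-0.006,-0.14],[-0.14,0.073,-0.035,-0.25,-0.01,-0.22],[-0.19,0.099,-0.035,-0.34,-0.014,-0.3],[-0.23,0.12,-0.03,-0.43,-0.017,-0.36]]'; python3 d2.py bed w1 -1 18 90
```

```text
clock: 11.32
tcp_pos: [0.4785, -0.096, 0.1989]
orientation: [2.171, 2.135, 0.161]
contact_force: [0.4, -0.8, -1.8]
grip_width: 0.0162
t 11.32 tcp [ 0.4785 -0.096   0.1989] F [ 0.4 -0.8 -1.8] w 0.0162
shift [-0.0289 -0.0051  0.0395] turn [-0.06  -0.002 -0.052]
```

```bash
python3 -m handwheel '[[-0.015,-0.003,0.01,-0.04,-0.001,-0.03],[-0.029,-0.005,0.025,-0.06,-0.002,-0.052],[-0.029,-0.005,0.039,-0.06,-0.002,-0.052],[-0.029,-0.005,0.039,-0.06,-0.002,-0.052]]'; python3 d2.py bed w1 -1 18 40; python3 -c "
from h import *
print(r.get_obs()['joints'].round(2))"
```

```text
clock: 11.82
tcp_pos: [0.478, -0.1237, 0.1586]
orientation: [2.082, 2.156, 0.215]
contact_force: [0.6, -0.1, -1.2]
grip_width: 0.0168
t 11.82 tcp [ 0.478  -0.1237  0.1586] F [ 0.6 -0.1 -1.2] w 0.0168
shift [-0.0008  0.0153  0.0476] turn [-0.002 -0.001  0.   ]
[-0.06  0.18  0.24  2.2  -0.15  0.57  1.9 ]
```

```bash
python3 -m handwheel '[[0,0.006,0.018,0,0,0],[0,0.012,0.036,0,0,0],[0,0.017,0.054,0,0,0],[0,0.021,0.067,0,0,0],[-0.001,0.0235,0.074,0,0,0]]'; python3 d2.py bed w1 -1 18 1
python3 - <<'E'
from h import *
f=r.grab_frame("top")["pixels"];g=r.grab_frame("scene")["pixels"]
u=lambda i,x,y:cv2.resize(i[y:y+100,x:x+100,::-1],None,fx=4,fy=4,interpolation=2)
cv2.imwrite("pics/g3.png",np.hstack([u(f,260,135),u(g,250,175)]))
E
```

```text
clock: 12.45
tcp_pos: [0.5162, -0.1227, 0.0903]
orientation: [2.081, 2.158, 0.215]
contact_force: [-0.6, -0.0, -1.7]
grip_width: 0.0165
t 12.45 tcp [ 0.5162 -0.1227  0.0903] F [-0.6 -0.  -1.7] w 0.0165
shift [-0.0005  0.0029  0.0104] turn [-0.003 -0.001  0.001]
```

View pics/g3.png

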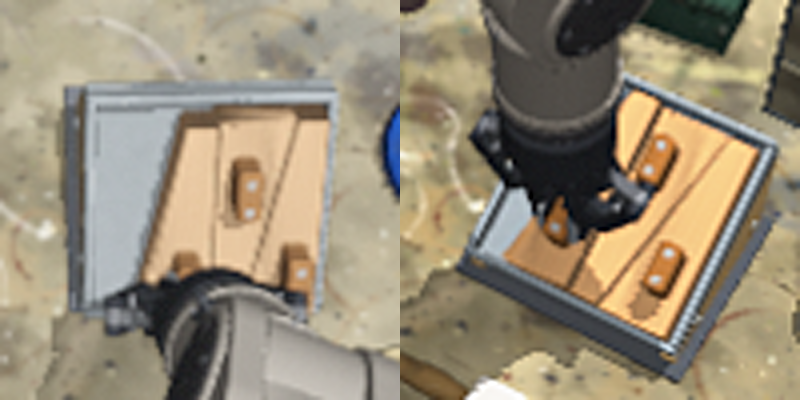

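wedge1 hangs just above the floor beside packed2: top view (185–215, 110–280), with small, even gaps. I'll lower the last centimetre, watching the force.

```bash
python3 -m handwheel '[[0,0.001,0.004,0,0,0],[0,0.002,0.007,0,0,0],[0,0.0025,0.0085,0,0,0],[0,0.0025,0.0085,0,0,0]]'; python3 d2.py bed w1 -1 18 0; python3 -m handwheel '[[0,0.0006,0.002,0,0,0],[0,0.0006,0.002,0,0,0],[0,0.001,0.003,0,0,0]]';python3 d2.py bed w1 -1 18 0
```

```text
clock: 13.05
tcp_pos: [0.52, -0.123, 0.0825]
orientation: [2.082, 2.157, 0.214]
contact_force: [-0.1, -0.0, -1.3]
grip_width: 0.0164
t 13.05 tcp [ 0.52   -0.123   0.0825] F [-0.1 -0.  -1.3] w 0.0164
shift [-0.      0.001   0.0029] turn [-0.003 -0.001  0.   ]
clock: 13.42
tcp_pos: [0.5215, -0.123, 0.0798]
orientation: [2.082, 2.157, 0.214]
contact_force: [-3.3, -0.2, 0.2]
grip_width: 0.0163
t 13.43 tcp [ 0.5215 -0.123   0.0798] F [-3.3 -0.2  0.2] w 0.0163
shift [-0.      0.0001 -0.    ] turn [-0.003 -0.001  0.   ]
```

```bash
python3 -m handwheel '[[0,0.0003,0.001,0,0,0],[0,0.0003,0.001,0,0,0]]'; python3 -m handwheel '[[0,0,0,0,0,0],[0,0,0,0,0,0],[0,0,-0.005,0,0,0],[0,0,-0.03,0,0,0],[0,0,-0.07,0,0,0]]' 0.4;python3 d2.py tab w2 130
```

```text
clock: 13.68
tcp_pos: [0.5215, -0.123, 0.0796]
orientation: [2.083, 2.157, 0.214]
contact_force: [-7.7, 0.4, 12.5]
grip_width: 0.0168
clock: 14.3
tcp_pos: [0.5069, -0.1234, 0.1482]
orientation: [2.084, 2.159, 0.212]
contact_force: [0.7, 0.1, 0.0]
grip_width: 0.0342
t 14.3 tcp [ 0.5069 -0.1234  0.1482] F [0.7 0.1 0. ] w 0.0342
shift [ 0.4343  0.0485 -0.0161] turn [0.491 0.012 0.255]
```

```bash
python3 -m handwheel '[[0.02,0,-0.05,0.02,0,0.01],[0.07,0.008,-0.06,0.08,0,0.04],[0.12,0.013,-0.06,0.13,0,0.07],[0.17,0.019,-0.06,0.19,0,0.1],[0.22,0.025,-0.06,0.25,0,0.13]]' 0.7;python3 d2.py tab w2 130
python3 - <<'E'
from h import *
f=r.grab_frame("top")["pixels"];g=r.grab_frame("scene")["pixels"]
u=lambda i,x,y:cv2.resize(i[y:y+100,x:x+100,::-1],None,fx=4,fy=4,interpolation=2)
cv2.imwrite("pics/g4.png",np.hstack([u(f,260,135),u(g,250,175)]))
E
```

```text
clock: 14.92
tcp_pos: [0.5122, 0.0984, 0.2129]
orientation: [-2.287, -2.08, 0.048]
contact_force: [0.9, -0.6, 0.6]
grip_width: 0.0596
t 14.93 tcp [0.5122 0.0984 0.2129] F [ 0.9 -0.6  0.6] w 0.0596
shift [0.2146 0.0059 0.0407] turn [0.241 0.011 0.123]
```

View pics/g4.png

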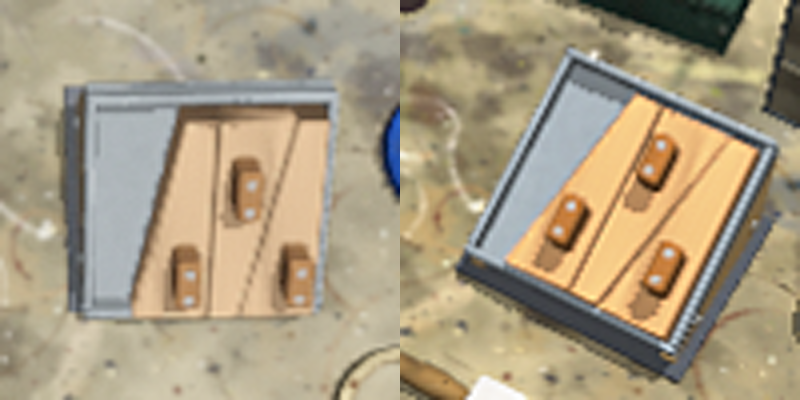

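wedge1 is seated flat against packed2: in the scene view its left edge runs from (505,265) to (632,95). I'll measure the remaining gap and carry on to wedge2.

```bash
python3 - <<'E'
from h import *; from d2 import BED,RB
g=r.grab_frame("scene")
def onbed(uv,z):
    c,d=ray(g,uv); n=RB[:,2]; p=BED+n*z; k=((p-c)@n)/(d@n); return ((c+d*k[:,None]-BED)@RB*1000)
S=lambda p:(np.array(p)-[400,0])/4.+[250,175]-.375
print(onbed(S([(505,265),(632,95),(660,108),(575,303),(667,339),(759,150)]),.035).round(1))
print(onbed(S([(469,259),(570,52),(778,148),(672,355)]),.022).round(1))
E
python3 -m handwheel '[[0.05,0.001,-0.005,0.06,0.003,0.03],[0.1,0.002,-0.005,0.12,0.005,0.06],[0.15,0.004,0,0.18,0.008,0.09],[0.2,0.006,0.025,0.24,0.011,0.123],[0.2146,0.006,0.04,0.241,0.011,0.123]]'; python3 d2.py tab w2 0
```

```text
[[-79.8  48.6  35. ]
 [ 70.7  22.7  35. ]
 [ 70.5   0.1  35. ]
 [-81.6  -9.2  35. ]
 [-75.3 -78.4  35. ]
 [ 72.5 -76.8  35. ]]
[[-86.8  78.   22. ]
 [ 83.4  82.6  22. ]
 [ 82.  -86.3  22. ]
 [-82.8 -84.5  22. ]]
clock: 15.7
tcp_pos: [0.535, 0.3156, 0.1723]
orientation: [-2.25, -1.822, 0.276]
contact_force: [0.4, -0.1, -0.4]
grip_width: 0.0599
t 15.7 tcp [0.535  0.3156 0.1723] F [ 0.4 -0.1 -0.4] w 0.0599
shift [-0.0031  0.0397  0.1219] turn [-0.001  0.003  0.007]
```

Only about 2 mm of play is left for wedge2, because small gaps remain to the right. Before fetching wedge2 I'll push wedge1 snug to the right by its grip with closed fingers.

```bash
python3 -m handwheel '[[-0.03,0,-0.03,-0.03,0,-0.02],[-0.08,-0.006,-0.04,-0.12,0,-0.07],[-0.13,-0.012,-0.04,-0.2,0,-0.11],[-0.18,-0.018,-0.04,-0.28,0,-0.15],[-0.235,-0.024,-0.04,-0.36,0,-0.19]]' 0;python3 d2.py bed w1 -1 50 80
```

```text
clock: 16.32
tcp_pos: [0.4744, 0.0849, 0.2181]
orientation: [2.222, 2.173, 0.096]
contact_force: [0.7, -0.8, -0.3]
grip_width: 0.0
t 16.32 tcp [0.4744 0.0849 0.2181] F [ 0.7 -0.8 -0.3] w 0.0
shift [-0.1785  0.0072  0.0649] turn [-0.133 -0.014 -0.059]
```

```bash
python3 -m handwheel '[[-0.05,0.002,0,-0.04,0,-0.02],[-0.1,0.004,0.01,-0.09,-0.007,-0.04],[-0.15,0.006,0.03,-0.133,-0.014,-0.059],[-0.1785,0.007,0.055,-0.133,-0.014,-0.059],[-0.1785,0.007,0.064,-0.133,-0.014,-0.059]]';python3 d2.py bed w1 -1 52 8
```

```text
clock: 16.95
tcp_pos: [0.4796, -0.096, 0.1498]
orientation: [2.087, 2.148, 0.213]
contact_force: [-0.7, -0.8, 0.1]
grip_width: -0.0002
t 16.95 tcp [ 0.4796 -0.096   0.1498] F [-0.7 -0.8  0.1] w -0.0002
shift [0.0059 0.0239 0.0691] turn [-0.001  0.002 -0.006]
```

```bash
python3 -m handwheel '[[0.006,0.005,0.014,0,0,0],[0.006,0.01,0.03,0,0,0],[0.006,0.017,0.05,0,0,0],[0.006,0.022,0.063,0,0,0],[0.006,0.024,0.069,0,0,0]]';python3 -m handwheel '[[-0.002,0,0,0,0,0],[-0.004,0,0,0,0,0],[-0.006,0,0,0,0,0],[-0.008,0,0,0,0,0]]';python3 -m handwheel '[[-0.002,0,0,0,0,0],[-0.004,0,0,0,0,0]]';python3 d2.py bed w1 -1 20 8
```

```text
clock: 17.58
tcp_pos: [0.517, -0.0882, 0.0863]
orientation: [2.086, 2.15, 0.213]
contact_force: [-0.5, 0.8, 0.3]
grip_width: 0.0
clock: 18.08
tcp_pos: [0.5173, -0.0965, 0.0867]
orientation: [2.086, 2.149, 0.213]
contact_force: [-0.3, -0.2, 0.3]
grip_width: -0.0002
clock: 18.32
tcp_pos: [0.5174, -0.1006, 0.0868]
orientation: [2.086, 2.149, 0.213]
contact_force: [0.6, 1.7, 0.5]
grip_width: 0.0002
t 18.32 tcp [ 0.5174 -0.1006  0.0868] F [0.6 1.7 0.5] w 0.0002
shift [-0.0205 -0.0003 -0.0001] turn [-0.001  0.002 -0.005]
```

```bash
for i in 1; do python3 -m handwheel '[[-0.001,0,0,0,0,0],[-0.002,0,0,0,0,0]]';python3 -m handwheel '[[-0.001,0,0,0,0,0],[-0.002,0,0,0,0,0]]'; done|grep -E "tcp|force"
```

```text
tcp_pos: [0.5174, -0.1022, 0.0868]
contact_force: [0.0, 1.7, 1.3]
tcp_pos: [0.5173, -0.1039, 0.0867]
contact_force: [-0.4, 3.5, 1.4]
```

```bash
(python3 -m handwheel '[[-0.001,0,0,0,0,0],[-0.002,0,0,0,0,0]]';python3 -m handwheel '[[-0.001,0,0,0,0,0],[-0.002,0,0,0,0,0]]';python3 -m handwheel '[[-0.001,0,0,0,0,0],[-0.0015,0,0,0,0,0]]')|grep -E "tcp|force"
```

```text
tcp_pos: [0.5173, -0.1056, 0.0867]
contact_force: [-1.8, 2.7, 2.7]
tcp_pos: [0.5173, -0.1073, 0.0867]
contact_force: [-1.9, 4.5, 4.9]
tcp_pos: [0.5173, -0.108, 0.0868]
contact_force: [-3.9, 7.1, 6.3]
```

```bash
python3 -m handwheel '[[0.005,0,0,0,0,0],[0.012,-0.004,-0.012,0,0,0],[0.012,-0.012,-0.04,0,0,0],[0.03,-0.024,-0.08,0,0,0],[0.09,-0.024,-0.1,0,0,0]]' 0.7; python3 d2.py tab w2 130
python3 - <<'E'
from h import *
f=r.grab_frame("top")["pixels"];g=r.grab_frame("scene")["pixels"]
u=lambda i,x,y:cv2.resize(i[y:y+100,x:x+100,::-1],None,fx=4,fy=4,interpolation=2)
cv2.imwrite("pics/g5.png",np.hstack([u(f,260,135),u(g,250,175)]))
E
```

```text
clock: 20.2
tcp_pos: [0.4714, -0.0234, 0.1821]
orientation: [2.093, 2.142, 0.217]
contact_force: [1.1, 0.5, -0.6]
grip_width: 0.06
t 20.2 tcp [ 0.4714 -0.0234  0.1821] F [ 1.1  0.5 -0.6] w 0.06
shift [0.334  0.0694 0.0226] turn [0.498 0.011 0.243]
```

View pics/g5.png

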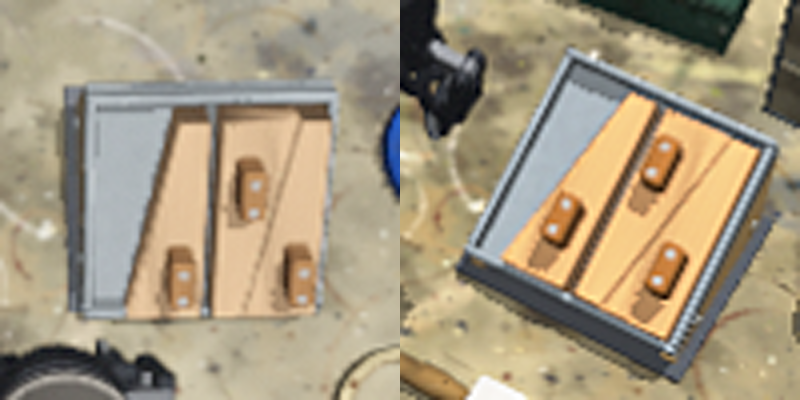

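The push snugged packed2 to the right, but wedge1 rocked back and left a gap of about 4 mm (scene, dark strip (570,290)–(660,110)). I'll grip wedge1 instead and slide it across while holding it flat.

```bash
cat > ob.py <<'E'
from h import *; from d2 import BED,RB
def onbed(g,uv,z):
    c,d=ray(g,uv); n=RB[:,2]; p=BED+n*z; k=((p-c)@n)/(d@n); return ((c+d*k[:,None]-BED)@RB*1000)
S=lambda p:(np.array(p)-[400,0])/4.+[250,175]-.375
E
python3 - <<'E'
from ob import *
g=r.grab_frame("scene")
print("grips w1,p2,p1",onbed(g,S([(566,205),(555,229),(668,147),(656,170),(671,254),(658,278)]),.067).round(1))
print("w1 edges",onbed(g,S([(500,262),(632,95),(657,106),(567,289)]),.035).round(1))
E
python3 d2.py bed w1 -4 16 60
```

```text
grips w1,p2,p1 [[-25.5  21.1  67. ]
 [-43.9  20.3  67. ]
 [ 41.8 -24.5  67. ]
 [ 23.6 -24.3  67. ]
 [-24.4 -59.8  67. ]
 [-43.1 -59.3  67. ]]
w1 edges [[-79.5  52.9  35. ]
 [ 70.7  22.7  35. ]
 [ 71.    2.7  35. ]
 [-75.3   0.5  35. ]]
t 20.35 tcp [ 0.4722 -0.0178  0.1817] F [ 0.7 -0.9 -0.5] w 0.06
shift [-0.109   0.0036  0.0522] turn [ 0.001 -0.003  0.002]
```

```bash
python3 -m handwheel '[[-0.04,0.001,0,0,0,0],[-0.08,0.003,0.01,0,0,0],[-0.105,0.004,0.03,0,0,0],[-0.105,0.004,0.052,0,0,0],[-0.105,0.004,0.052,0,0,0]]' 0.55; python3 d2.py bed w1 -3 20.5 3
```

```text
clock: 20.98
tcp_pos: [0.4888, -0.1239, 0.1297]
orientation: [2.083, 2.156, 0.215]
contact_force: [-0.6, 0.0, 0.8]
grip_width: 0.0469
t 20.98 tcp [ 0.4888 -0.1239  0.1297] F [-0.6  0.   0.8] w 0.0469
shift [0.0022 0.0195 0.0531] turn [-0.002 -0.001 -0.001]
```

Descend, close, then slide right holding it.

```bash
python3 -m handwheel '[[0.002,0.006,0.015,0,0,0],[0.002,0.012,0.033,0,0,0],[0.002,0.018,0.047,0,0,0],[0.002,0.0195,0.053,0,0,0],[0.002,0.0195,0.053,0,0,0]]';python3 -m handwheel '[[0,0,0,0,0,0],[0,0,0,0,0,0],[0,0,0,0,0,0]]' 0 60; python3 d2.py bed w1 -3 14 3
```

```text
clock: 21.6
tcp_pos: [0.5181, -0.121, 0.0815]
orientation: [2.083, 2.156, 0.215]
contact_force: [0.1, 0.6, -0.1]
grip_width: 0.0468
clock: 21.98
tcp_pos: [0.5182, -0.121, 0.082]
orientation: [2.083, 2.155, 0.215]
contact_force: [-2.6, 1.2, 5.6]
grip_width: 0.0166
t 21.98 tcp [ 0.5182 -0.121   0.082 ] F [-2.6  1.2  5.6] w 0.0166
shift [-0.0061 -0.      0.0006] turn [-0.002 -0.001 -0.001]
```

```bash
(python3 -m handwheel '[[0,0,-0.001,0,0,0],[-0.0015,0,-0.001,0,0,0],[-0.003,0,-0.001,0,0,0]]';python3 -m handwheel '[[-0.001,0,0,0,0,0],[-0.002,0,0,0,0,0]]')|grep -E "tcp|force"; python3 d2.py bed w1 -3 14 3
```

```text
tcp_pos: [0.5179, -0.1241, 0.0828]
contact_force: [0.5, 0.4, -2.0]
tcp_pos: [0.5181, -0.1262, 0.0828]
contact_force: [0.3, 0.6, -0.9]
t 22.6 tcp [ 0.5181 -0.1262  0.0828] F [ 0.3  0.6 -0.9] w 0.0168
shift [-0.0009  0.0002  0.0014] turn [-0.003 -0.001 -0.001]
```

```bash
(python3 -m handwheel '[[-0.001,0,0,0,0,0],[-0.0015,0,0,0,0,0]]';python3 -m handwheel '[[-0.001,0,0,0,0,0],[-0.0015,0,0,0,0,0]]')|grep -E "tcp|force"; python3 d2.py bed w1 -3 12 3
```

```text
tcp_pos: [0.5181, -0.1273, 0.0828]
contact_force: [-0.8, 1.8, -0.2]
tcp_pos: [0.518, -0.1274, 0.0828]
contact_force: [-0.6, 6.3, 2.8]
t 23.1 tcp [ 0.518  -0.1274  0.0828] F [-0.6  6.3  2.8] w 0.0166
shift [-0.0017  0.0002  0.0014] turn [-0.004 -0.004  0.   ]
```

wedge1 is now snug (6 N). I'll lower it, release and go for wedge2.

```bash
python3 -m handwheel '[[0.0007,0,0.001,0,0,0],[0.0007,0,0.002,0,0,0],[0.0007,0,0.002,0,0,0]]'; python3 -m handwheel '[[0,0,0,0,0,0],[0,0,0,0,0,0],[0,0,-0.01,0,0,0],[0,0,-0.05,0,0,0],[0.02,0,-0.1,0,0,0]]' 0.4 60;python3 d2.py tab w2 130
```

```text
clock: 23.48
tcp_pos: [0.5184, -0.127, 0.082]
orientation: [2.084, 2.158, 0.218]
contact_force: [-7.6, 2.5, 16.6]
grip_width: 0.0166
clock: 24.1
tcp_pos: [0.4973, -0.1094, 0.1809]
orientation: [2.087, 2.155, 0.215]
contact_force: [0.8, 0.9, 0.2]
grip_width: 0.0341
t 24.1 tcp [ 0.4973 -0.1094  0.1809] F [0.8 0.9 0.2] w 0.0341
shift [0.4201 0.0499 0.0182] turn [0.493 0.01  0.252]
```

```bash
python3 -m handwheel '[[0.03,0.003,-0.02,0.03,0,0.015],[0.08,0.01,-0.03,0.09,0,0.05],[0.13,0.016,-0.03,0.15,0,0.08],[0.185,0.022,-0.03,0.21,0,0.11],[0.24,0.028,-0.03,0.28,0.005,0.14]]' 0.7;python3 d2.py tab w2 130
python3 - <<'E'
from ob import *
f=r.grab_frame("top")["pixels"];g=r.grab_frame("scene")["pixels"]
u=lambda i,x,y:cv2.resize(i[y:y+100,x:x+100,::-1],None,fx=4,fy=4,interpolation=2)
cv2.imwrite("pics/g6.png",np.hstack([u(f,260,135),u(g,250,175)]))
E
```

```text
clock: 24.72
tcp_pos: [0.5111, 0.1327, 0.2174]
orientation: [-2.28, -2.048, 0.071]
contact_force: [1.0, 0.0, -0.3]
grip_width: 0.0598
t 24.73 tcp [0.5111 0.1327 0.2174] F [ 1.   0.  -0.3] w 0.0598
shift [0.1804 0.0096 0.0455] turn [0.212 0.006 0.111]
```

View pics/g6.png

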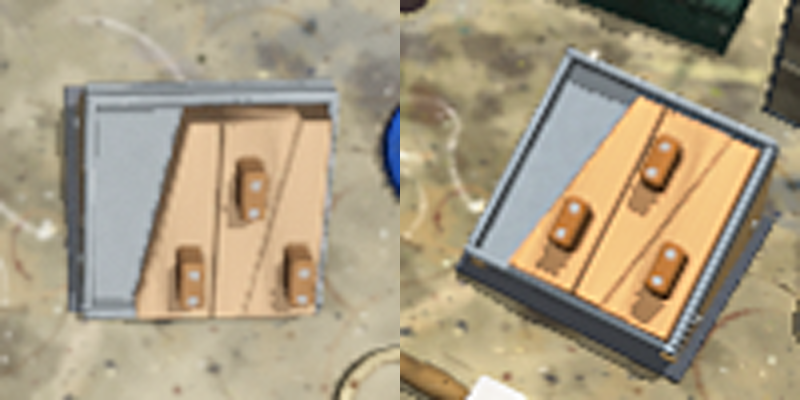

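The pack is snug now: wedge1's left edge runs from (510,267) to (638,97) in the scene view. On to wedge2.

```bash
python3 - <<'E'
from ob import *
g=r.grab_frame("scene")
print("w1 edges",onbed(g,S([(510,267),(638,97)]),.035).round(1))
print("L outer rim",onbed(g,S([(469,259),(570,52)]),.022).round(1))
E
python3 -m handwheel '[[0.04,0.002,0,0.05,0,0.03],[0.09,0.005,0,0.1,0,0.06],[0.14,0.007,0.01,0.16,0.004,0.09],[0.18,0.01,0.03,0.212,0.006,0.111],[0.18,0.01,0.045,0.212,0.006,0.111]]';python3 -m handwheel '[[0,0,0,0,0,0],[0,0,0,0,0,0]]'|grep tcp; python3 d2.py tab w2 2
```

```text
w1 edges [[-79.5  44.7  35. ]
 [ 71.2  18.1  35. ]]
L outer rim [[-86.8  78.   22. ]
 [ 83.4  82.6  22. ]]
clock: 25.5
tcp_pos: [0.5357, 0.3152, 0.1722]
orientation: [-2.249, -1.823, 0.275]
contact_force: [0.3, -0.4, -0.8]
grip_width: 0.0594
tcp_pos: [0.5361, 0.3135, 0.1731]
t 25.75 tcp [0.5361 0.3135 0.1731] F [ 0.7 -0.6 -0.1] w 0.0596
shift [-0.0013  0.0376  0.1213] turn [0.001 0.002 0.007]
```

```bash
python3 -m handwheel '[[-0.001,0.01,0.03,0,0,0.007],[-0.001,0.02,0.062,0,0,0.007],[-0.001,0.029,0.092,0,0,0.007],[-0.001,0.035,0.112,0,0,0.007],[-0.001,0.0375,0.121,0,0,0.007]]';python3 -m handwheel '[[0,0,0,0,0,0],[0,0,0,0,0,0],[0,0,0,0,0,0],[0,0,0,0,0,0]]' 0 80; python3 d2.py tab w2 2
python3 - <<'E'
from ob import *
g=r.grab_frame("scene")["pixels"]; f=r.grab_frame("top")["pixels"]
u=lambda i,x,y:cv2.resize(i[y:y+75,x:x+100,::-1],None,fx=4,fy=4,interpolation=2)
cv2.imwrite("pics/g7.png",np.hstack([u(f,120,160),u(g,130,145)]))
E
```

```text
clock: 26.38
tcp_pos: [0.5362, 0.3119, 0.0462]
orientation: [-2.26, -1.813, 0.275]
contact_force: [-0.5, 0.3, -0.1]
grip_width: 0.0596
clock: 26.88
tcp_pos: [0.5372, 0.3124, 0.0473]
orientation: [-2.26, -1.814, 0.272]
contact_force: [1.2, 0.5, 4.4]
grip_width: 0.0162
t 26.88 tcp [0.5372 0.3124 0.0473] F [1.2 0.5 4.4] w 0.0162
shift [-0.0004 -0.0007  0.0014] turn [ 0.003  0.    -0.001]
```

View pics/g7.png

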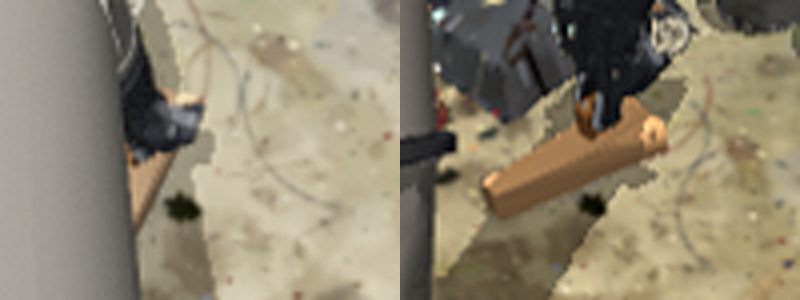

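wedge2 is gripped (16.2 mm). Lift and carry.

```bash
python3 -m handwheel '[[0,-0.004,-0.012,0,0,0],[0,-0.013,-0.042,0,0,0],[0,-0.025,-0.082,0,0,0],[0,-0.038,-0.125,0,0,0],[0,-0.052,-0.17,0,0,0]]'; python3 d2.py bed w2 1 53 110
```

```text
clock: 27.6
tcp_pos: [0.5365, 0.3118, 0.2262]
orientation: [-2.26, -1.814, 0.275]
contact_force: [0.6, 0.4, -2.0]
grip_width: 0.0158
t 27.6 tcp [0.5365 0.3118 0.2262] F [ 0.6  0.4 -2. ] w 0.0158
shift [-0.3921  0.0794 -0.0054] turn [-0.496 -0.01  -0.255]
```

```bash
python3 -m handwheel '[[-0.03,0.006,-0.01,-0.03,0,-0.015],[-0.08,0.016,-0.015,-0.09,0,-0.05],[-0.13,0.026,-0.02,-0.16,0,-0.08],[-0.18,0.036,-0.02,-0.22,-0.004,-0.11],[-0.23,0.046,-0.02,-0.28,-0.006,-0.14]]'; python3 d2.py bed w2 1 53 110
```

```text
clock: 28.22
tcp_pos: [0.5344, 0.0747, 0.2324]
orientation: [-2.291, -2.119, 0.001]
contact_force: [0.8, -0.6, -1.8]
grip_width: 0.0161
t 28.23 tcp [0.5344 0.0747 0.2324] F [ 0.8 -0.6 -1.8] w 0.0161
shift [-0.1628  0.0059  0.0213] turn [-0.214 -0.003 -0.114]
```

```bash
python3 -m handwheel '[[-0.05,0.002,0,-0.06,0,-0.03],[-0.1,0.004,0.005,-0.13,-0.001,-0.07],[-0.145,0.006,0.015,-0.19,-0.002,-0.1],[-0.163,0.006,0.021,-0.214,-0.003,-0.114],[-0.163,0.006,0.021,-0.214,-0.003,-0.114]]';  python3 -m handwheel '[[0,0,0,0,0,0]]' >/dev/null; python3 d2.py bed w2 1 53 60
```

```text
clock: 28.85
tcp_pos: [0.5253, -0.0895, 0.2086]
orientation: [2.086, 2.153, 0.213]
contact_force: [0.2, 1.0, -1.4]
grip_width: 0.0164
t 28.98 tcp [ 0.5255 -0.0883  0.2089] F [-0.2 -0.  -2. ] w 0.0162
shift [0.0005 0.0167 0.0481] turn [-0.004 -0.    -0.002]
```

```bash
python3 -m handwheel '[[0,0.006,0.018,0,0,0],[0,0.012,0.036,0,0,0],[0.0005,0.018,0.052,0,0,0],[0.0005,0.0215,0.062,-0.004,0,-0.002],[0.0005,0.0215,0.062,-0.004,0,-0.002]]'; python3 d2.py bed w2 1 53 4
python3 - <<'E'
from ob import *
f=r.grab_frame("top");g=r.grab_frame("scene")
u=lambda i,x,y:cv2.resize(i[y:y+100,x:x+100,::-1],None,fx=4,fy=4,interpolation=2)
cv2.imwrite("pics/g8.png",np.hstack([u(f["pixels"],260,135),u(g["pixels"],250,175)]))
h=45-3.5
P=np.array([[-74,53+18.5,35+h],[-74,49.5,35+h],[76,71.5,35+h],[76,19.5,35+h],[-74,71.5,h],[-74,49.5,h]])/1000
for c,o,b in((f,(260,135),0),(g,(250,175),400)): print(((proj(c,BED+P@RB.T)-o)*4+1.5+[b,0]).round(0).tolist())
E
```

```text
clock: 29.6
tcp_pos: [0.5585, -0.0864, 0.1516]
orientation: [2.081, 2.155, 0.215]
contact_force: [-0.5, -0.2, -0.8]
grip_width: 0.0163
t 29.6 tcp [ 0.5585 -0.0864  0.1516] F [-0.5 -0.2 -0.8] w 0.0163
shift [-0.0003  0.0121  0.0389] turn [-0.001 -0.     0.   ]
[[110.0, 345.0], [142.0, 344.0], [115.0, 143.0], [196.0, 141.0], [106.0, 319.0], [137.0, 319.0]]
[[469.0, 233.0], [496.0, 247.0], [566.0, 45.0], [632.0, 75.0], [479.0, 242.0], [506.0, 256.0]]
```

View pics/g8.png

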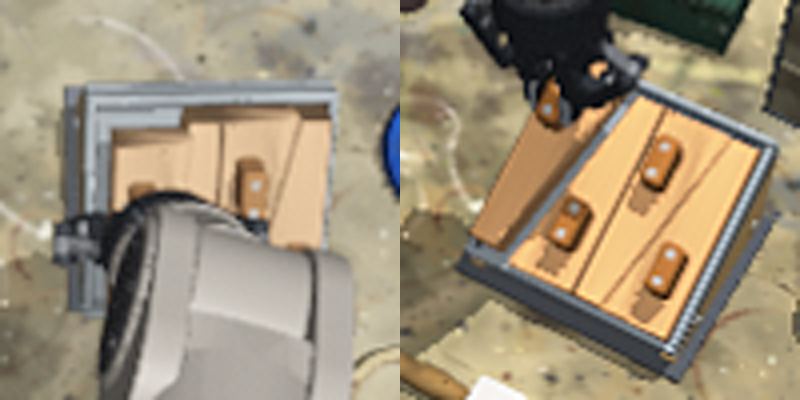

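The held wedge2's corners agree with the prediction to about 1 px, and the gap lines up. I'll lower it, checking the force.

```bash
python3 -m handwheel '[[0,0.002,0.006,0,0,0],[0,0.004,0.012,0,0,0],[0,0.006,0.018,0,0,0],[0,0.007,0.022,0,0,0]]';python3 -m handwheel '[[0,0.0015,0.004,0,0,0],[0,0.003,0.008,0,0,0],[0,0.004,0.012,0,0,0]]'; python3 d2.py bed w2 1 53 4
```

```text
clock: 30.2
tcp_pos: [0.5699, -0.0864, 0.1319]
orientation: [2.081, 2.154, 0.216]
contact_force: [-0.3, 0.1, -2.3]
grip_width: 0.0167
clock: 30.58
tcp_pos: [0.5764, -0.0861, 0.1207]
orientation: [2.081, 2.154, 0.216]
contact_force: [-0.7, 0.1, -2.0]
grip_width: 0.0164
t 30.57 tcp [ 0.5764 -0.0861  0.1207] F [-0.7  0.1 -2. ] w 0.0164
shift [0.0001 0.0006 0.005 ] turn [ 0. -0. -0.]
```

No resistance, and it is in the slot. Now the last few millimetres.

```bash
(python3 -m handwheel '[[0,0.0005,0.002,0,0,0],[0,0.001,0.004,0,0,0],[0,0.001,0.005,0,0,0],[0,0.001,0.005,0,0,0]]';python3 -m handwheel '[[0,0.0003,0.001,0,0,0],[0,0.0006,0.002,0,0,0]]')|grep -E "tcp|force"; python3 d2.py bed w2 1 53 4
```

```text
tcp_pos: [0.5784, -0.0861, 0.116]
contact_force: [0.8, 0.1, -1.7]
tcp_pos: [0.5796, -0.0859, 0.1147]
contact_force: [-6.0, 0.9, 13.5]
t 31.32 tcp [ 0.5796 -0.0859  0.1147] F [-6.   0.9 13.5] w 0.0166
shift [ 0.     -0.0013 -0.0015] turn [ 0.001 -0.    -0.   ]
```

```bash
python3 -m handwheel '[[0,0,0,0,0,0],[0,0,0,0,0,0],[0,0,-0.01,0,0,0],[0,0,-0.05,0,0,0],[0.01,0,-0.1,0,0,0]]' 0.4|grep -E "clock|force"; python3 -m handwheel '[[0.05,0,-0.02,0,0,0],[0.1,0,-0.04,0,0,0],[0.15,0,-0.04,0,0,0],[0.2,0,-0.04,0,0,0],[0.24,0,-0.04,0,0,0]]'|grep -E "clock|force|tcp"
python3 - <<'E'
from ob import *
f=r.grab_frame("top");g=r.grab_frame("scene")
u=lambda i,x,y:cv2.resize(i[y:y+100,x:x+100,::-1],None,fx=4,fy=4,interpolation=2)
cv2.imwrite("pics/g9.png",np.hstack([u(f["pixels"],260,135),u(g["pixels"],250,175)]))
E
```

```text
clock: 31.95
contact_force: [0.6, 1.2, 0.5]
clock: 32.58
tcp_pos: [0.5424, 0.1643, 0.2537]
contact_force: [0.1, 0.1, 0.2]
```

View pics/g9.png

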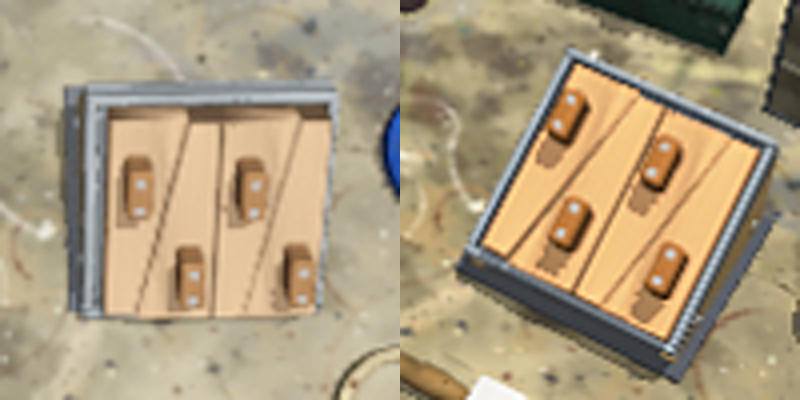

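All four wedges lie alternately head to tail and fill the tray, with only a thin gap at the left wall (top view x≈105). A quick numeric check of seating and bystanders, then I'll hand in.

```bash
python3 - <<'E'
from ob import *
g=r.grab_frame("scene")
d=onbed(g,S([(563,112),(568,220),(661,159),(664,266)]),.067); print("grips at z=67 (w2,w1,p2,p1)",d.round(1).tolist())
a=cv2.imread("pics/scene0.png").astype(int);b=g["pixels"][:,:,::-1].astype(int)
for n,(x,y,w,h) in dict(tape=(303,280,44,36),brush=(225,248,74,48),bottle=(240,148,22,32)).items():
    D=np.abs(a-b)[y:y+h,x:x+w].max(2); print(n,D.mean().round(1),(D>50).sum())
print(r.get_obs()["clock"]); r.hand_in()
E
```

```text
grips at z=67 (w2,w1,p2,p1) [[33.1, 53.9, 67.0], [-34.3, 15.0, 67.0], [32.1, -23.9, 67.0], [-33.9, -59.2, 67.0]]
tape 6.1 0
brush 5.9 7
bottle 5.2 1
32.725
the job is handed in; nothing more can be done
```

Both loose wedges are packed in the empty half of the tray. wedge1 has its thick end down the slope beside packed2, and wedge2 has its thick end up the slope at the left wall. The job was handed in at 32.7 s of the 51 s allowed.

**What went wrong on the way:**
- **First descent:** the first attempt to lower wedge1 stopped at joint limits, so I set it back on the worktop and regrasped it with the tool pitched 0.3 rad.
- **Packed wedges touched:** pushing wedge1 by its grip slid packed2 a few millimetres right, still in its place, and rocked wedge1. I gripped wedge1 again and slid it snug against packed2 at about 6 N.

**Last checks:**
- **Final picture:** all four wedges lie head to tail with grips up. Grip centres across the tray measure 54, 15, -24 and -59 mm, assuming the grips are at their seated height. That is about 35–39 mm apart against the nominal 37.
- **Seating:** no separate height measurement was made. Flat seating rests on the picture and on about 15 N of floor contact when each wedge was set down.
- **Forces:** the highest contact force I read was about 18 N.
- **Bystanders:** image comparison showed no visible change around the tape, brush or small bottle.
- **Camera disagreement:** the top and scene views disagreed by about 1–2 pixels (a few mm), and I relied mainly on the scene view.

I viewed 12 pictures, two over the budget.

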